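# Take the turned blank off the bent lathe mandrel

## Task

Slide the finished turned blank off the free end of the lathe's mandrel rod and lay it in the empty cradle of the drying stand. The outer part of the rod is bent, and the spindle may have stopped with the bend facing any way, so ease the blank along by feel, without forcing it against the rod, and lower it into the cradle rather than dropping it. Leave everything else on the bench where it is.

Things in the scene. Friction and masses are not known exactly. Their poses are not given: they have to be found in the camera images.
- lathe: Bench-top wood lathe, dark green, fixed. Origin on the bench under its spindle's end face; z up; its -y runs along the spindle axis from headstock to tailstock, 240 mm above the bench. Bed 115 mm wide, top 115 mm up; headstock 135 mm wide, y +30 to +230 mm, top 320 mm up; banjo at its back edge (+x), up to 190 mm high, y -300 to -340 mm; tailstock run back, its point at y -318 mm.
- spindle_face (a point): Centre of the spindle's end face, axes as the lathe's. The steel mandrel sticks out of it along -y: arbor 22 mm dia to y = -28 mm, fixed bushing 19 mm dia to y = -43 mm, then a plain stiff rod 8 mm dia to its rounded free end at y = -205 mm. To y = -120 mm the rod is straight on the spindle axis.
- bend (a point): The point on the rod's axis where its bent part begins, axes as the lathe's. From here to the free end (85 mm) the rod is straight again but leans off the spindle axis by 0.06 rad, so the end is 5 mm off. The locked spindle stopped at any angle, so which way it leans (up, down, to a side or between) differs each time and is not measured. It does not give or turn.
- blank_center (a point): Centre of the turned wooden blank that hangs on the straight part of the rod: plain round barrel 24 mm dia, 55 mm long, 25 to 50 g, with a brass-lined through bore of 10.4 mm (2.4 mm of play on the rod; hanging, its centre lies about 1 mm below the rod's axis). Its y axis is the bore's axis.
- blank: The same turned wooden blank (origin at its centre, y along the bore).
- stand: Plywood drying stand, fixed: board 70 (x) by 190 (y) by 14 mm, origin on the bench under its middle. Two cradles in line along y, each of two posts 34 mm apart, 20 mm wide (x), 9 mm thick, with a shallow V notch on top. The one at y = +45 mm holds a spare blank, that at y = -45 mm is empty. Posts are narrower than a blank, so fingers across a blank's middle pass outside them.
- cradle (a point): Where the centre of a blank lies when it is home in the empty cradle, 85 mm above the bench; y along the cradle (the bore's axis lies along it, either way round).
- spare: Spare dark blank, same size, lying in the other cradle (origin at its centre). Leave alone.
- bushing: Loose steel bushing 19 mm dia, 15 mm tall, standing on the bench (origin at the underside). Leave alone.
- nut: Loose brass mandrel nut 22 mm dia, 20 mm tall, standing on the bench (origin at the underside). Leave alone.
- finish: Small white bottle of finish 38 mm dia, 95 mm tall, standing on the bench (origin at the underside). Leave alone.
Mind the look-alikes: they are no part of the job. There is more than one size of the stand; the job needs the middle-sized.

How it is judged:
On the way, in this order (a step that is already met when the one before it is completed fails the run):
1. the blank is clear of the free end of the rod, held in the fingers (y of blank in the frame of lathe below -0.234 m and contact force between the fingers and blank above 0.5 N and height (world z) of blank above 0.2 m), for 0.1 s.
2. the blank is lowered to the empty cradle while still held (within 8 mm of home) (distance between blank and cradle below 0.012 m and z of blank in the frame of cradle below 0.008 m and contact force between the fingers and blank above 0.5 N), for 0.05 s.
At the end, for the whole second after the job is handed in: The blank lies at rest in the empty cradle, both ends down in the notches: centre within 8 mm of the cradle's centre horizontally and 3 mm in height, its bore within 0.1 rad of the cradle's line. Everything else is where it was (horizontal distance between blank and cradle below 0.008 m and z of blank in the frame of cradle between -0.003 and 0.003 m and angle between the y axis of blank and the y axis of cradle, either way round below 0.1 rad and linear speed of blank below 0.01 m/s and contact force between blank and stand above 0.05 N); the robot touches nothing.
It fails at once if the blank is forced against the rod or any other part of the lathe (over 10 N) (contact force between blank and lathe above 10 N).
It fails at once if the robot bumps the lathe or its rod (over 12 N) (contact force between the arm and lathe above 12 N).
It fails at once if the blank is dropped (falls at over 1.2 m/s) (linear speed of blank above 1.2 m/s).
It fails at once if the spare blank, bushing, nut or bottle is moved (over 10 mm) (distance of any of spare, bushing, nut, finish from where it was at the start of the episode above 0.01 m).
It also fails if it takes over 69 s, if anything falls off the work surface, if the arm or the gripper's body presses on something with over 40 N, if the wrist force passes 120 N, or if a joint passes its speed limit or range.

## Robot

A 7-joint arm with a two-finger parallel gripper is mounted at the origin on the work surface. World frame = base frame: x ahead of the robot, y to its left, z up, the work surface at z = 0. Lengths are in m, angles in rad, forces in N, time in s.
With the tool pointing down it reaches from about 0.4 to 0.875 m from the base axis. Payload 19.3 kg.
Tool frame: the origin (TCP) lies at the very end of the fingers, on their centre line; the grasp point (between the pads) lies 19 mm behind it; z points along the fingers, y is the direction in which the jaws open and shut (so a half turn about z gives the same grasp; the last joint's range is limited). The gripper opens to 85 mm and grips with 20 to 120 N. Pads are 22 mm wide; open, the fingers measure 114 mm over their backs; the gripper's body (76 mm by 85 mm) begins 54 mm behind the grasp point. The pads swing forward as they close: fully open they stand 13 mm farther back than shut.
Start: joints at [1.149, 0.521, -0.036, 1.599, 0.021, 1.021, -0.113], TCP at [0.215, -0.587, 0.231] pointing down, gripper open.
Joint ranges: [-2.91, 2.91], [-0.3, 2.13], [-1.5, 1.42], [0.17, 2.43], [-1.26, 4.41], [0.16, 1.93], [-2.52, 2.52]. Speed limits (rad/s): [1.89, 1.89, 2.39, 2.39, 3.01, 3.01, 3.01].

## Interface

Orientations are given as [roll, pitch, yaw] about the fixed x, y, z axes, in that order (R = Rz(yaw) Ry(pitch) Rx(roll)).
In Python, from workcell import bot gives the robot as it stands. The module is installed in compiled form; this text tells all that it offers.
- The arm moves only by the shell command python3 -m inch 'ROWS' [FORCE]. ROWS is JSON, a list of rows, each an object of numbers: "dx", "dy", "dz": the shift along the tool's x, y, z in mm; "rx", "ry", "rz": the turn, a rotation vector about the tool's x, y, z in rad; "hand": the closure, from -1 (fully open) to 1 (shut), so that 0 is half open. In form: [{"dx": .., "dy": .., "dz": .., "rx": .., "ry": .., "rz": .., "hand": ..}, ...]. A call has 1 to 10 rows; each row shifts and turns the commanded pose from where the row before left it, along the tool's axes as they then stand; what a row does not reach is not made up. A row lasts 1/10 s, in which the tool goes at most 50 mm and 8.59 degrees, less where a joint would pass 70% of its speed; a pose out of reach is approached as far as the arm can. A call with a gripper value outside its range is refused whole. The fingers move at their own pace and stop on an object; FORCE is the grip in N (left out, the last holds). Time passes only in rows, so rows that do not move let the fingers close. It gives the time, the measured TCP pose, the force and the opening at its end, in the units of the state.
- bot.observe(): the state, without advancing time (a new reading comes with each control period).
- bot.grab_frame(name): name is "scene" or "top" or "wrist"; returns (picture, depth): 400x640x3 uint8, red, green, blue; 400x640 float32, m along the optical axis (not along the pixel's ray), 0 where there is no reading.
- bot.get_calibration(name): a dict with "vertical_fov" (degrees; the focal length in pixels is half the picture's height over the tangent of half this angle, whatever the lens; pixels are square), "cx", "cy" (the principal point, pixels), "k1" (the pictures are not rectified: a ray, as slopes to the right and down, at radius r is drawn at 1 + k1 r^2 times it, then the intrinsics apply), "origin" and "orientation" of the camera in the world. Camera axes: x right, y down, z forward; pixel columns grow to the right and rows downward; lengths in m; the calibration is good to about 2 mm. A picture is of the moment at which its call begins: read the wrist's pose just before it. get_calibration takes no time and is no camera call; for the wrist camera it gives the pose at the moment of the call.
- bot.job_done(): hands the job in, once; it reports no verdict.
Trained networks look in the newest picture that a camera, given by its name, has taken for a name from the list of things; names that differ only in an ending like _2 or _b are one class to them, and where a whole thing is asked for, a point or a joint stands for the part that bears it (a point fixed in the world has none). Each returns a list of dicts, best first, with "score" (0 to 1); they miss things now and then, are a little off and sometimes report something else, mostly with a low value. They report only what shows in the picture. A call takes as long as a camera call. They do not tell look-alikes from the thing itself.
- bot.trace(camera, target): "region" (400x640 bool, what is visible of it) and "box" ([left, top, right, bottom] in pixels, round what is visible of it).
- bot.tip_of(camera, target): "centre" ([row, column] in pixels: a listed point, or the origin of a listed thing).
The state is a dict: "clock": time; "qpos": joint angles; "qd": joint speeds; "joint_efforts": joint torques, N m; "position": TCP position; "tool_rot": TCP orientation; "force": force on the tool from outside, world axes, zero at the start; "moment": the same for the moment, N m; "grip_width": finger opening in m.
Only numpy, scipy, OpenCV 4.12 (cv2) and the standard library are available. Lean on these libraries where they do the work, as an engineer would, in place of code of your own. Each camera call takes 0.05 s, during which the arm holds its last target.

## Working session

There is one attempt and no reset: what is moved stays moved. The work goes in short steps, Python scripts to look and compute and a shell command to move; the robot and the scene stay as the last step left them, time stands still between calls to the robot, and variables do not carry over. Pictures are saved under pics/ and viewed, and the job is handed in when it is done.

```bash
mkdir -p pics
cat > h.py <<'E'
import numpy as np, cv2
from workcell import bot
from scipy.spatial.transform import Rotation as R
def K(name):
    c=bot.get_calibration(name); f=200/np.tan(np.radians(c['vertical_fov'])/2); return c,f
def Rm(o):
    o=np.array(o,float)
    return o if o.shape==(3,3) else R.from_euler('xyz',o).as_matrix() if o.size==3 else R.from_quat(o).as_matrix()
def ray(c,f,row,col):
    d=np.array([(col-c['cx'])/f,(row-c['cy'])/f]); u=d.copy()
    for _ in range(30): u=d/(1+c['k1']*(u@u))
    return np.array([u[0],u[1],1.])
def pt(c,f,row,col,z): return np.array(c['origin'])+Rm(c['orientation'])@(ray(c,f,row,col)*z)
def proj(c,f,p):
    q=Rm(c['orientation']).T@(np.array(p)-np.array(c['origin'])); u=q[:2]/q[2]; u=u*(1+c['k1']*(u@u))
    return np.array([u[1]*f+c['cy'],u[0]*f+c['cx']])
def cloud(c,f,dep):
    rr,cc=np.mgrid[0:400,0:640]; d=np.stack([(cc-c['cx'])/f,(rr-c['cy'])/f],-1); u=d.copy()
    for _ in range(20): u=d/(1+c['k1']*(u**2).sum(-1,keepdims=True))
    P=np.concatenate([u,np.ones(u.shape[:2]+(1,))],-1)*dep[...,None]
    return P@Rm(c['orientation']).T+np.array(c['origin'])
def snap(name,fn=None):
    c,f=K(name); im,d=bot.grab_frame(name)
    if fn: cv2.imwrite('pics/'+fn,im[...,::-1])
    return c,f,im,d
E
python3 - <<'E'
from h import *
print(bot.observe())
for n in ['scene','top','wrist']:
    c,f,im,d=snap(n,n+'0.png'); print(n,c,f)
    np.savez('f_%s.npz'%n,d=d,im=im)
    for t in ['lathe','spindle_face','bend','blank_center','blank','stand','cradle','spare','bushing','nut','finish']:
        for r in bot.tip_of(n,t)[:4]:
            rc=np.array(r['centre']); i,j=int(np.clip(rc[0],0,399)),int(np.clip(rc[1],0,639))
            print(n,t,round(r['score'],2),rc.round(1),d[i,j].round(3),pt(c,f,rc[0],rc[1],d[i,j]).round(3))
E
```

```text
{'clock': 0.0, 'qpos': array([ 1.14882122,  0.52200729, -0.03633539,  1.60001669,  0.02120854,
        1.02112842, -0.11282225]), 'qd': array([-0.00110479, -0.00062245, -0.00115753,  0.00161425, -0.00093393,
        0.00141537,  0.00063278]), 'joint_efforts': array([ 1.89317703e-03, -9.27101898e+01,  1.98152415e+00, -3.69931054e+01,
        1.80624286e-02,  8.25020252e-03, -2.63600282e-05]), 'position': array([ 0.21519669, -0.58640677,  0.23072673]), 'tool_rot': array([-3.14042159e+00,  8.89065603e-05,  3.51754487e-01]), 'force': array([-0.2453631 ,  0.55593243,  0.47750562]), 'moment': array([0.00674695, 0.01696747, 0.00383051]), 'grip_width': 0.08541543189445494}
scene {'vertical_fov': 50.5947336416325, 'cx': 315.7762255133307, 'cy': 196.2443489962889, 'k1': 0.015402034046815602, 'origin': array([ 0.91891099, -0.09110769,  0.89627363]), 'orientation': array([-2.56885278, -0.00953173,  1.30099668])} 423.1536033863816
scene lathe 0.9 [290.  379.6] 0.814 [0.674 0.112 0.116]
scene lathe 0.31 [262.5 332.4] 0.706 [0.649 0.019 0.243]
scene lathe 0.2 [256.8 354.9] 0.708 [0.65  0.057 0.247]
[... 1554 characters left out ...]
5 348.7] 1.199 [ 0.44  -0.045  0.094]
top spare 0.27 [107.2 298.9] 1.06 [0.649 0.063 0.252]
top bushing 0.44 [225.6 203.2] 1.272 [0.421 0.309 0.011]
top nut 0.54 [222.6 286. ] 1.268 [0.423 0.105 0.019]
top finish 0.49 [223.5 243.6] 1.201 [0.42  0.2   0.084]
top finish 0.39 [112.6 262.1] 1.055 [0.638 0.138 0.255]
wrist {'vertical_fov': 70.00880205913641, 'cx': 323.8976260176531, 'cy': 199.5720619586488, 'k1': -0.02869769400818545, 'origin': array([ 0.27858766, -0.56382919,  0.37283748]), 'orientation': array([ 2.87180975e+00,  4.59312636e-04, -1.22027627e+00])} 285.58291053839486
wrist stand 0.84 [23.1 51.2] 0.319 [ 0.276 -0.227  0.011]
wrist cradle 0.67 [ 0. 24.] 0.275 [ 0.288 -0.236  0.054]
```

View pics/scene0.png

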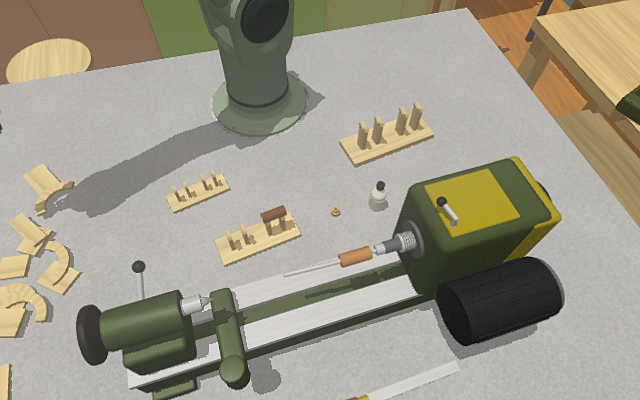

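View pics/top0.png

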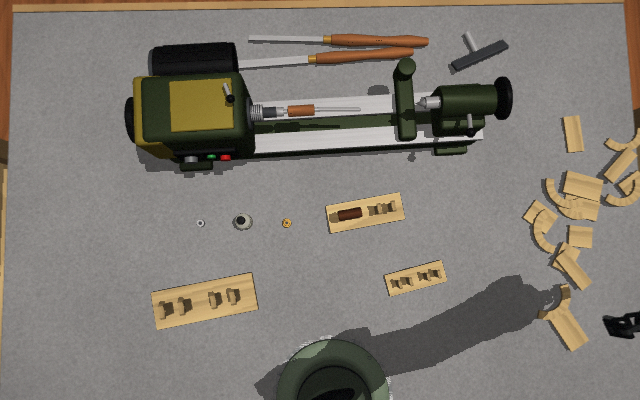

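The scene and top pictures show three candidates for each part:
- **Blank:** the orange one on the mandrel at scene (353,256) / top (300,110) is the target. The dark spare is at scene (272,213), and the orange tool handles are at top (370,40–55).
- **Stand:** there is a small one at scene (197,192), a middle one at (258,238) and a big one at (387,135). I choose the middle one, which carries the spare.

Next I fit the geometry.

```bash
python3 - <<'E'
from h import *
for n in ['scene','top']:
    z=np.load('f_%s.npz'%n); c,f=K(n); P=cloud(c,f,z['d']); im=z['im'].astype(int)
    hsv=cv2.cvtColor(z['im'],cv2.COLOR_RGB2HSV)
    # rod region & blank by height
    m=(P[...,2]>.215)&(P[...,2]<.275)&(P[...,0]>.6)&(P[...,0]<.69)&(P[...,1]<.14)&(P[...,1]>-.09)
    Q=P[m]; 
    for y0 in np.arange(-.08,.14,.015):
        s=Q[(Q[:,1]>=y0)&(Q[:,1]<y0+.015)]
        if len(s): print(n,round(y0+.0075,3),len(s),s.mean(0).round(4),s.min(0).round(3),s.max(0).round(3))
    # stand
    m=(P[...,2]>.006)&(P[...,2]<.022)&(P[...,0]>.36)&(P[...,0]<.54)&(P[...,1]<.03)&(P[...,1]>-.22)
    Q=P[m]; print(n,'board',len(Q),Q.mean(0), cv2.minAreaRect(Q[:,:2].astype(np.float32)))
    m=(P[...,2]>.07)&(P[...,2]<.12)&(P[...,0]>.36)&(P[...,0]<.54)&(P[...,1]<.03)&(P[...,1]>-.22)
    Q=P[m]; 
    rr,cc=np.nonzero(m)
    for i in range(0,len(Q),4): print(rr[i],cc[i],Q[i].round(3))
E
python3 - <<'E'
import cv2
a=cv2.imread('pics/top0.png'); 
cv2.imwrite('pics/c1.png',cv2.resize(a[90:250,235:435],None,fx=4,fy=3.7,interpolation=cv2.INTER_CUBIC))
E
```

```text
scene -0.073 2 [ 0.6467 -0.0653  0.2409] [ 0.646 -0.065  0.239] [ 0.647 -0.065  0.242]
scene -0.058 44 [ 0.6478 -0.0572  0.2419] [ 0.644 -0.065  0.238] [ 0.651 -0.05   0.244]
scene -0.042 43 [ 0.6481 -0.0425  0.2424] [ 0.644 -0.05   0.24 ] [ 0.652 -0.035  0.246]
scene -0.028 43 [ 0.648  -0.0279  0.2423] [ 0.643 -0.035  0.238] [ 0.652 -0.02   0.245]
scene -0.013 44 [ 0.6486 -0.0127  0.2431] [ 0.644 -0.02   0.24 ] [ 0.652 -0.005  0.245]
scene 0.002 43 [0.6487 0.0024 0.2429] [ 0.644 -0.005  0.238] [0.652 0.01  0.245]
scene 0.017 45 [0.6491 0.0176 0.2433] [0.644 0.01  0.239] [0.652 0.025 0.247]
scene 0.032 106 [0.6497 0.034  0.2459] [0.637 0.025 0.233] [0.659 0.04  0.252]
scene 0.047 125 [0.6499 0.0476 0.2476] [0.636 0.04  0.235] [0.659 0.055 0.253]
scene 0.062 124 [0.6493 0.0626 0.2475] [0.636 0.055 0.236] [0.658 0.07  0.253]
scene 0.077 122 [0.6488 0.0776 0.2474] [0.635 0.07  0.233] [0.658 0.085 0.252]
scene 0.092 70 [0.6464 0.0942 0.2448] [0.637 0.085 0.235] [0.655 0.1   0.251]
scene 0.107 103 [0.6467 0.1077 0.247 ] [0.633 0.1   0.238] [0.654 0.115 0.252]
scene 0.122 112 [0.6463 0.122
[... 6378 characters left out ...]
434 -0.05   0.093]
215 355 [ 0.433 -0.06   0.092]
215 359 [ 0.433 -0.069  0.089]
216 339 [ 0.432 -0.022  0.093]
216 343 [ 0.431 -0.031  0.099]
216 347 [ 0.431 -0.041  0.094]
216 351 [ 0.431 -0.05   0.092]
216 355 [ 0.431 -0.06   0.09 ]
216 359 [ 0.431 -0.069  0.09 ]
217 339 [ 0.429 -0.022  0.097]
217 343 [ 0.429 -0.031  0.095]
217 347 [ 0.429 -0.041  0.097]
217 351 [ 0.429 -0.05   0.093]
217 355 [ 0.429 -0.06   0.093]
218 339 [ 0.427 -0.022  0.095]
218 343 [ 0.427 -0.031  0.096]
218 347 [ 0.427 -0.041  0.091]
218 351 [ 0.427 -0.05   0.09 ]
218 357 [ 0.427 -0.066  0.074]
219 341 [ 0.425 -0.027  0.09 ]
219 345 [ 0.425 -0.037  0.087]
220 339 [ 0.423 -0.022  0.089]
220 343 [ 0.423 -0.032  0.086]
```

View pics/c1.png

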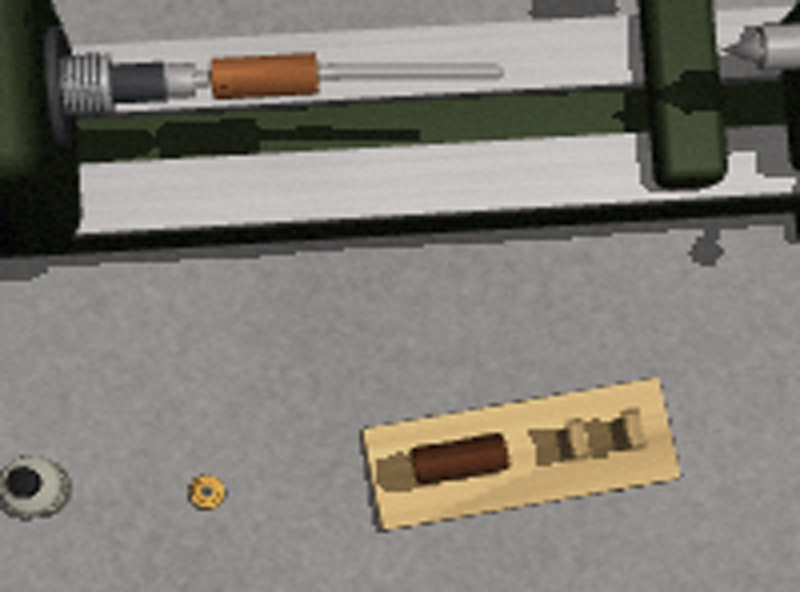

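```bash
python3 -m inch '[{"rz":-0.128,"dz":-17},{"rz":-0.128,"dz":-17},{"rz":-0.128,"dz":-17},{"rz":-0.128,"dz":-17},{"rz":-0.128,"dz":-17},{"rz":-0.128,"dz":-17},{"rz":-0.128,"dz":-17},{"rz":-0.128,"dz":-17},{"rz":-0.128,"dz":-17},{"rz":-0.128,"dz":-7}]'
```

```text
schema error: expected keys dx, dy, dz, rx, ry, rz, hand
```

Run:
```python
from h import *
# lathe yaw from bed top edges, top & scene
for n in ['top','scene']:
    z=np.load('f_%s.npz'%n); c,f=K(n); P=cloud(c,f,z['d'])
    m=(abs(P[...,2]-.116)<.006)&(P[...,0]>.5)&(P[...,0]<.8)&(P[...,1]<.08)&(P[...,1]>-.13)
    Q=P[m]
    for s in(0,1):
        ys=np.arange(-.12,.08,.01);e=[]
        for y0 in ys:
            q=Q[(Q[:,1]>=y0)&(Q[:,1]<y0+.01),0]; e.append((np.quantile(q,.03) if s==0 else np.quantile(q,.97)) if len(q)>5 else np.nan)
        e=np.array(e);k=~np.isnan(e); print(n,len(Q),s,np.polyfit(ys[k],e[k],1))
    m=(P[...,2]>.008)&(P[...,2]<.02)&(P[...,0]>.38)&(P[...,0]<.52)&(P[...,1]<.03)&(P[...,1]>-.21)
    hsv=cv2.cvtColor(z['im'],cv2.COLOR_RGB2HSV); m&=hsv[...,1]>60
    k,lab,st,_=cv2.connectedComponentsWithStats(m.astype(np.uint8)); b=1+np.argmax(st[1:,4]); Q=P[lab==b]
    print(n,'board',cv2.minAreaRect(Q[:,:2].astype(np.float32)))
```

```text
top 2900 0 [-0.0435621   0.58990934]
top 2900 1 [-0.03564428  0.7057828 ]
top board ((0.4449918568134308, -0.09191692620515823), (0.07010194659233093, 0.1902317851781845), 9.36057186126709)
scene 4712 0 [0.03740024 0.60043983]
scene 4712 1 [-0.03775868  0.7072739 ]
scene board ((0.4455972909927368, -0.09241345524787903), (0.07198965549468994, 0.18871110677719116), 9.263718605041504)
```

```bash
python3 -m inch '[{"dx":0,"dy":0,"dz":-17,"rx":0,"ry":0,"rz":-0.126,"hand":-1},{"dx":0,"dy":0,"dz":-17,"rx":0,"ry":0,"rz":-0.126,"hand":-1},{"dx":0,"dy":0,"dz":-17,"rx":0,"ry":0,"rz":-0.126,"hand":-1},{"dx":0,"dy":0,"dz":-17,"rx":0,"ry":0,"rz":-0.126,"hand":-1},{"dx":0,"dy":0,"dz":-17,"rx":0,"ry":0,"rz":-0.126,"hand":-1},{"dx":0,"dy":0,"dz":-17,"rx":0,"ry":0,"rz":-0.126,"hand":-1},{"dx":0,"dy":0,"dz":-17,"rx":0,"ry":0,"rz":-0.126,"hand":-1},{"dx":0,"dy":0,"dz":-17,"rx":0,"ry":0,"rz":-0.126,"hand":-1},{"dx":0,"dy":0,"dz":-17,"rx":0,"ry":0,"rz":-0.126,"hand":-1},{"dx":0,"dy":0,"dz":-7,"rx":0,"ry":0,"rz":-0.126,"hand":-1}]'
```

```text
clock: 2.8
position: [0.2155, -0.587, 0.393]
tool_rot: [3.141, 0.002, 1.617]
force: [-0.7, -0.1, 0.2]
grip_width: 0.0852
```

```bash
python3 -m inch '[{"dx":36,"dy":28,"dz":0,"rx":0,"ry":0,"rz":0,"hand":-1},{"dx":36,"dy":28,"dz":0,"rx":0,"ry":0,"rz":0,"hand":-1},{"dx":36,"dy":28,"dz":0,"rx":0,"ry":0,"rz":0,"hand":-1},{"dx":36,"dy":28,"dz":0,"rx":0,"ry":0,"rz":0,"hand":-1},{"dx":36,"dy":28,"dz":0,"rx":0,"ry":0,"rz":0,"hand":-1},{"dx":36,"dy":28,"dz":0,"rx":0,"ry":0,"rz":0,"hand":-1},{"dx":36,"dy":28,"dz":0,"rx":0,"ry":0,"rz":0,"hand":-1}]' && python3 -m inch '[{"dx":36,"dy":28,"dz":0,"rx":0,"ry":0,"rz":0,"hand":-1},{"dx":36,"dy":28,"dz":-0,"rx":0,"ry":0,"rz":0,"hand":-1},{"dx":36,"dy":28,"dz":0,"rx":0,"ry":0,"rz":0,"hand":-1},{"dx":36,"dy":28,"dz":0,"rx":0,"ry":0,"rz":0,"hand":-1},{"dx":36,"dy":28,"dz":10,"rx":0,"ry":0,"rz":0,"hand":-1},{"dx":36,"dy":28,"dz":10,"rx":0,"ry":0,"rz":0,"hand":-1},{"dx":30,"dy":15,"dz":20,"rx":0,"ry":0,"rz":0,"hand":-1},{"dx":0,"dy":0,"dz":0,"rx":0,"ry":0,"rz":0,"hand":-1},{"dx":0,"dy":0,"dz":0,"rx":0,"ry":0,"rz":0,"hand":-1}]'
```

```text
clock: 3.5
position: [0.4016, -0.3253, 0.3915]
tool_rot: [3.141, 0.001, 1.612]
force: [0.8, -0.7, -0.3]
grip_width: 0.085
clock: 4.4
position: [0.5736, -0.0731, 0.3509]
tool_rot: [-3.141, -0.0, 1.613]
force: [0.0, 0.1, 0.1]
grip_width: 0.0856
```

Run:
```python
from h import *
print(bot.observe()['position'])
c,f,im,d=snap('wrist','w1.png'); np.savez('w1.npz',d=d,im=im,o=c['origin'],r=c['orientation'])
for t in ['bend','blank_center','spindle_face','lathe']:
    for r in bot.tip_of('wrist',t)[:2]: print(t,r)
```

```text
[ 0.57360553 -0.07312737  0.35087128]
bend {'centre': [97.3, 415.9], 'score': 0.8}
blank_center {'centre': [42.9, 421.1], 'score': 0.83}
lathe {'centre': [25.4, 372.0], 'score': 0.95}
```

View pics/w1.png

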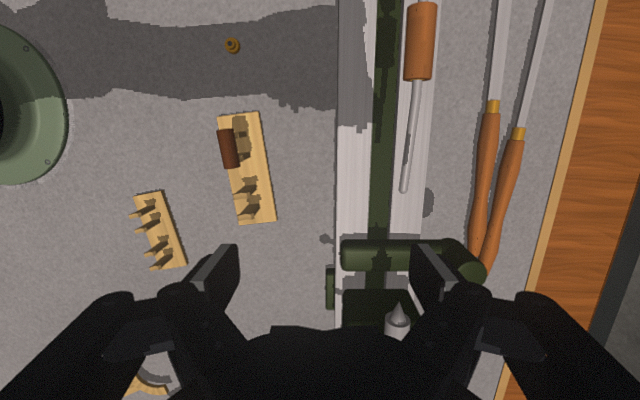

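The wrist view shows the blank at (420,40). The rod runs from (418,80) to its end at (404,190), bent toward the robot (-x). I take a second view from the other side to triangulate.

```bash
python3 -m inch '[{"dx":10,"dy":40,"dz":4,"rx":0,"ry":0,"rz":0,"hand":-1},{"dx":10,"dy":40,"dz":4,"rx":0,"ry":0,"rz":0,"hand":-1},{"dx":10,"dy":40,"dz":4,"rx":0,"ry":0,"rz":0,"hand":-1},{"dx":10,"dy":30,"dz":4,"rx":0,"ry":0,"rz":0,"hand":-1},{"dx":0,"dy":0,"dz":0,"rx":0,"ry":0,"rz":0,"hand":-1},{"dx":0,"dy":0,"dz":0,"rx":0,"ry":0,"rz":0,"hand":-1}]'
python3 - <<'E'
from h import *
print(bot.observe()['position'])
c,f,im,d=snap('wrist','w2.png'); np.savez('w2.npz',d=d,im=im,o=c['origin'],r=c['orientation'])
for t in ['bend','blank_center','spindle_face','lathe']:
    for r in bot.tip_of('wrist',t)[:2]: print(t,r)
E
```

```text
clock: 5.25
position: [0.7219, -0.0278, 0.3348]
tool_rot: [-3.141, -0.0, 1.612]
force: [-0.1, 0.2, 0.9]
grip_width: 0.0853
[ 0.72188614 -0.02775069  0.33481289]
bend {'centre': [146.0, 234.9], 'score': 0.93}
blank_center {'centre': [92.6, 232.5], 'score': 0.85}
lathe {'centre': [53.6, 273.1], 'score': 0.66}
lathe {'centre': [90.4, 233.4], 'score': 0.3}
```

View pics/w2.png

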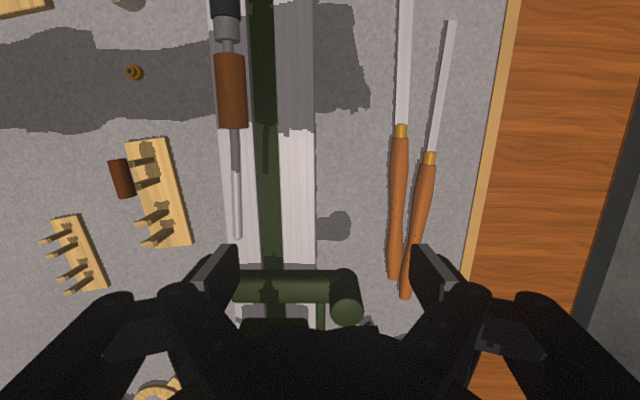

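```bash
cat > rod.py <<'E'
from h import *
from scipy.optimize import least_squares
def load(fn):
    z=np.load(fn); c,f=K('wrist'); c=dict(c); c['origin']=z['o']; c['orientation']=z['r']; return c,f,z['im'],z['d']
obs=[]
for n in ['w1','w2']:
    c,f,im,d=load(n+'.npz'); P=cloud(c,f,d)
    m=(P[...,2]>.2)&(P[...,2]<.29)&(P[...,0]>.61)&(P[...,0]<.68)&(P[...,1]>-.09)
    for r in range(0,260):
        cols=np.nonzero(m[r])[0]
        if len(cols)<3 or cols[-1]-cols[0]+1!=len(cols): continue
        q=P[r,cols].mean(0); obs.append((n,r,cols.mean(),len(cols),*q))
    s=P[m]; print(n,len(s),s[:,1].min(),s[:,2].max())
if __name__=='__main__':
    for o in obs[::6]: print(o[0],o[1],o[2],o[3],np.round(o[4:],4))
E
python3 rod.py
```

```text
w1 3415 -0.06616902520980064 0.2515772662490303
w2 4719 -0.06595294725714754 0.25170072015199507
w1 0 422.5 10 [0.6432 0.0883 0.2416]
w1 6 421.5 30 [0.6413 0.0822 0.247 ]
w1 12 421.0 31 [0.6415 0.0782 0.2466]
w1 18 421.0 31 [0.642  0.074  0.2468]
w1 24 421.0 31 [0.6425 0.0698 0.2468]
w1 30 420.0 31 [0.6422 0.0656 0.2467]
w1 36 419.5 30 [0.6423 0.0613 0.2467]
w1 42 419.0 31 [0.6425 0.0571 0.2465]
w1 48 419.0 29 [0.6429 0.0527 0.247 ]
w1 54 418.5 30 [0.6431 0.0484 0.2466]
w1 62 418.0 29 [0.6433 0.0425 0.2471]
w1 68 417.0 29 [0.6432 0.0382 0.2463]
w1 75 416.5 28 [0.6434 0.0329 0.2464]
w1 84 416.5 10 [0.6456 0.0267 0.242 ]
w1 90 416.5 10 [0.6462 0.0221 0.2419]
w1 96 415.5 10 [0.6459 0.0173 0.2418]
w1 102 414.5 10 [0.6457 0.0126 0.2416]
w1 108 414.0 9 [0.6457 0.0077 0.2422]
w1 114 413.5 10 [0.646  0.0029 0.2418]
w1 120 412.5 10 [ 0.6457 -0.002   0.2416]
w1 126 411.5 10 [ 0.6455 -0.007   0.2415]
w1 132 410.5 10 [ 0.6451 -0.012   0.2419]
w1 138 409.5 10 [ 0.6451 -0.0171  0.241 ]
w1 145 408.5 10 [ 0.6449 -0.0231  0.2412]
w1 151 408.0 9 [ 0.6449 -0.0283  0.2417]
w1 157 407.0 9 [ 0.6448 -0.033
[... 973 characters left out ...]
.2418]
w2 139 234.5 10 [0.6474 0.0225 0.2419]
w2 145 235.5 10 [0.648  0.0177 0.242 ]
w2 151 235.5 10 [0.6478 0.0129 0.2418]
w2 157 235.5 10 [0.6476 0.008  0.2418]
w2 163 235.5 10 [0.6474 0.003  0.2419]
w2 170 236.0 9 [ 0.6476 -0.0028  0.2421]
w2 176 236.5 10 [ 0.6476 -0.008   0.2413]
w2 182 236.5 10 [ 0.6474 -0.0131  0.2412]
w2 188 236.5 10 [ 0.6472 -0.0183  0.2413]
w2 194 236.5 10 [ 0.6471 -0.0235  0.2416]
w2 200 237.0 9 [ 0.6473 -0.0288  0.2416]
w2 206 237.0 9 [ 0.647  -0.0342  0.2414]
w2 213 237.5 10 [ 0.647  -0.0407  0.2409]
w2 219 237.5 10 [ 0.6467 -0.0464  0.2406]
w2 225 237.5 10 [ 0.6465 -0.0519  0.2408]
w2 231 238.0 9 [ 0.6467 -0.0575  0.2408]
w2 237 238.0 9 [ 0.6464 -0.0633  0.2406]
```

```bash
cat > fit.py <<'E'
from rod import *
cams={n:load(n+'.npz')[:2] for n in ['w1','w2']}
# use rod rows + blank rows (blank separately)
A=[];lab=[]
for o in obs:
    y=o[5]
    if -.06<y<.027 and o[3]<12: A.append((o[0],o[1],o[2],'r'))
    elif .037<y<.078 and 27<o[3]<33: A.append((o[0],o[1],o[2],'b'))
def axis(p,y,k):
    xb,zb,psi,a,b,xbl,zbl,psib=p[:8]
    if k=='b': return np.array([xbl-psib*(y-.058),y,zbl])
    yb=.0185
    if y>yb: return np.array([xb-psi*(y-yb),y,zb])
    t=yb-y
    return np.array([xb+(psi+a)*t,y,zb+b*t])
def res(p):
    out=[]
    for n,r,cc,k in A:
        c,f=cams[n]; c=dict(c)
        if n=='w2': c['origin']=np.array(c['origin'])+[p[8],0,p[9]]
        # find y s.t. projected row = r
        lo,hi=-.1,.13
        for _ in range(25):
            m=(lo+hi)/2
            if proj(c,f,axis(p,m,k))[0]<r+0.0: hi=m
            else: lo=m
        out.append(proj(c,f,axis(p,lo,k))[1]-cc)
    return np.array(out+[p[8]/.001*3,p[9]/.001*3,(p[2]-.038)/.004*3, (p[7]-.038)/.004*3])
s=least_squares(res,[.646,.24,.038,-.057,-.02,.645,.239,.038,0,0],loss='soft_l1')
print(s.x.round(4), np.sqrt(np.mean(s.fun**2)), len(A))
E
python3 fit.py
```

```text
w1 3415 -0.06616902520980064 0.2515772662490303
w2 4719 -0.06595294725714754 0.25170072015199507
[ 0.6469  0.239   0.038  -0.0581 -0.0297  0.6451  0.2387  0.0382  0.
 -0.    ] 0.2313145597761657 300
```

```bash
python3 -m inch '[{"dx":22,"dy":-18,"dz":0,"rx":0,"ry":0,"rz":0.001,"hand":-1},{"dx":22,"dy":-18,"dz":0,"rx":0,"ry":0,"rz":0.001,"hand":-1},{"dx":22,"dy":-18,"dz":0,"rx":0,"ry":0,"rz":0.001,"hand":-1},{"dx":22,"dy":-19,"dz":0,"rx":0,"ry":0,"rz":0,"hand":-1},{"dx":0,"dy":0,"dz":20,"rx":0,"ry":0,"rz":0,"hand":-0.5},{"dx":0,"dy":0,"dz":20,"rx":0,"ry":0,"rz":0,"hand":-0.5},{"dx":0,"dy":0,"dz":0,"rx":0,"ry":0,"rz":0,"hand":-0.5},{"dx":0,"dy":0,"dz":0,"rx":0,"ry":0,"rz":0,"hand":-0.5}]'
python3 - <<'E'
from h import *
print(bot.observe()['position'],bot.observe()['tool_rot'])
c,f,im,d=snap('wrist','w3.png'); np.savez('w3.npz',d=d,im=im,o=c['origin'],r=c['orientation'])
for t in ['blank_center']:
    for r in bot.tip_of('wrist',t)[:2]: print(t,r)
P=cloud(c,f,d)
for r in range(150,340,8):
    m=(P[r,:,2]>.2)&(P[r,:,2]<.262)&(P[r,:,0]>.61)&(P[r,:,0]<.68)
    cc=np.nonzero(m)[0]
    if len(cc): print(r,cc[0],cc[-1],P[r,cc].mean(0).round(4))
E
```

```text
clock: 6.3
position: [0.6455, 0.0571, 0.2961]
tool_rot: [3.141, 0.0, 1.608]
force: [-0.5, -0.0, 0.4]
grip_width: 0.0638
[0.64547868 0.05712291 0.29614258] [3.14121131e+00 8.94979041e-05 1.60815338e+00]
blank_center {'centre': [212.4, 327.7], 'score': 0.72}
150 310 336 [0.643  0.1055 0.2467]
158 310 336 [0.6432 0.1002 0.2463]
166 318 328 [0.6434 0.0941 0.2421]
174 318 328 [0.6436 0.0885 0.2417]
182 307 339 [0.6438 0.0839 0.247 ]
190 307 339 [0.644  0.0783 0.247 ]
198 307 339 [0.6442 0.0727 0.247 ]
206 307 339 [0.6444 0.0669 0.247 ]
214 307 339 [0.6446 0.0611 0.2471]
222 308 339 [0.6452 0.0551 0.2471]
230 308 339 [0.6454 0.049  0.247 ]
238 308 339 [0.6456 0.0429 0.2471]
246 308 338 [0.6455 0.0366 0.247 ]
254 319 328 [0.6461 0.028  0.2424]
262 319 328 [0.6464 0.0212 0.2422]
270 318 328 [0.6462 0.0143 0.2419]
278 318 327 [0.6461 0.0075 0.242 ]
286 317 327 [6.460e-01 1.000e-04 2.415e-01]
294 317 326 [ 0.6458 -0.0067  0.242 ]
302 317 326 [ 0.6461 -0.0143  0.2416]
310 316 325 [ 0.6455 -0.0215  0.2419]
318 316 324 [ 0.6454 -0.0297  0.2411]
326 315 324 [ 0.6452 -0.0377  0.2407]
```

View pics/w3.png

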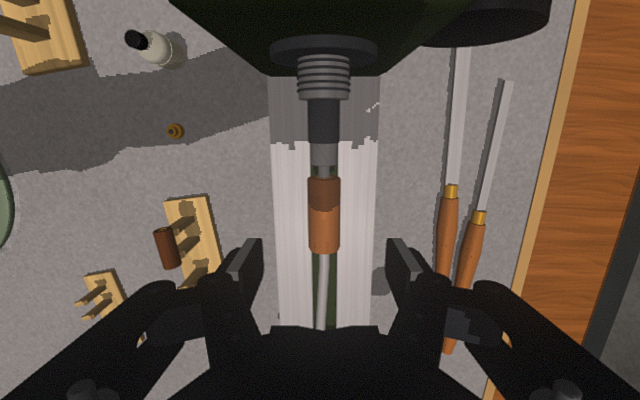

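```bash
python3 -m inch '[{"dx":2,"dy":-0.4,"dz":20,"rx":0,"ry":0,"rz":0,"hand":-0.5},{"dx":0,"dy":0,"dz":20,"rx":0,"ry":0,"rz":0,"hand":-0.4},{"dx":0,"dy":0,"dz":20,"rx":0,"ry":0,"rz":0,"hand":-0.2},{"dx":0,"dy":0,"dz":17,"rx":0,"ry":0,"rz":0,"hand":0.0},{"dx":0,"dy":0,"dz":0,"rx":0,"ry":0,"rz":0,"hand":0.2},{"dx":0,"dy":0,"dz":0,"rx":0,"ry":0,"rz":0,"hand":0.3},{"dx":0,"dy":0,"dz":0,"rx":0,"ry":0,"rz":0,"hand":0.3}]' 20
python3 - <<'E'
from h import *
o=bot.observe();print(o['position'],o['force'],o['moment'],o['grip_width'])
c,f,im,d=snap('wrist','w4.png')
E
```

```text
clock: 7.1
position: [0.6456, 0.0597, 0.2198]
tool_rot: [3.14, -0.0, 1.609]
force: [0.6, 0.1, 0.3]
grip_width: 0.0298
[0.64556467 0.05968409 0.21976555] [0.57899252 0.05327478 0.29513166] [-0.02222962  0.01573108 -0.01042126] 0.029822826749025158
```

View pics/w4.png

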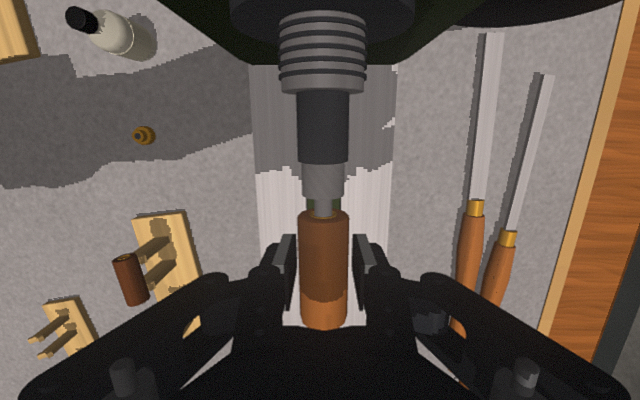

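The blank (columns 299–350) sits centred between the pads (294 and 354). I close gently.

```bash
python3 -m inch '[{"dx":0,"dy":0,"dz":0,"rx":0,"ry":0,"rz":0,"hand":0.36},{"dx":0,"dy":0,"dz":0,"rx":0,"ry":0,"rz":0,"hand":0.39},{"dx":0,"dy":0,"dz":0,"rx":0,"ry":0,"rz":0,"hand":0.42}]' 20
python3 -m inch '[{"dx":0,"dy":0,"dz":0,"rx":0,"ry":0,"rz":0,"hand":0.46},{"dx":0,"dy":0,"dz":0,"rx":0,"ry":0,"rz":0,"hand":0.5},{"dx":0,"dy":0,"dz":0,"rx":0,"ry":0,"rz":0,"hand":0.5}]' 20
python3 -c "
from h import *
o=bot.observe();print(o['position'],o['force'],o['moment'],o['grip_width'])"
```

```text
clock: 7.45
position: [0.645, 0.0596, 0.2185]
tool_rot: [3.141, -0.0, 1.609]
force: [0.9, 0.3, -0.7]
grip_width: 0.0246
clock: 7.75
position: [0.645, 0.0595, 0.2184]
tool_rot: [3.141, -0.0, 1.609]
force: [-1.1, -0.6, 2.9]
grip_width: 0.0226
[0.64504499 0.05951344 0.21842311] [-1.10695678 -0.56517989  2.85061644] [-0.00312328  0.08830052 -0.04101801] 0.022643607251504955
```

```bash
python3 -m inch '[{"dx":0,"dy":0,"dz":-0.5,"rx":0,"ry":0,"rz":0,"hand":0.5},{"dx":0,"dy":0,"dz":0,"rx":0,"ry":0,"rz":0,"hand":0.5},{"dx":0,"dy":0,"dz":0,"rx":0,"ry":0,"rz":0,"hand":0.5}]' 30
python3 -m inch '[{"dx":0,"dy":0,"dz":-0.5,"rx":0,"ry":0,"rz":0,"hand":0.5},{"dx":0,"dy":0,"dz":0,"rx":0,"ry":0,"rz":0,"hand":0.5},{"dx":0,"dy":0,"dz":0,"rx":0,"ry":0,"rz":0,"hand":0.5}]' 30
python3 -c "
from h import *
o=bot.observe();print(o['position'],o['force'],o['moment'],o['grip_width'])"
```

```text
clock: 8.05
position: [0.6449, 0.0595, 0.2187]
tool_rot: [-3.141, 0.0, 1.609]
force: [0.2, -0.1, -0.4]
grip_width: 0.0226
clock: 8.35
position: [0.645, 0.0595, 0.2193]
tool_rot: [-3.142, -0.0, 1.609]
force: [0.2, 0.2, -0.4]
grip_width: 0.0223
[0.64496893 0.05953931 0.21930642] [ 0.21569426  0.24452056 -0.39370526] [0.03669421 0.04200148 0.03998247] 0.022345771245790902
```

```bash
python3 -m inch '[{"dx":-3,"dy":0,"dz":-0.2,"rx":0,"ry":0,"rz":0,"hand":0.5},{"dx":-3,"dy":0,"dz":0,"rx":0,"ry":0,"rz":0,"hand":0.5},{"dx":-3,"dy":0,"dz":0,"rx":0,"ry":0,"rz":0,"hand":0.5},{"dx":-3,"dy":0,"dz":0,"rx":0,"ry":0,"rz":0,"hand":0.5},{"dx":0,"dy":0,"dz":0,"rx":0,"ry":0,"rz":0,"hand":0.5}]' 40
python3 -c "
from h import *
o=bot.observe();print(o['position'],o['force'],o['moment'],o['grip_width'])
c,f,im,d=snap('scene','s2.png');snap('wrist','w5.png')"
```

```text
clock: 8.85
position: [0.6455, 0.0468, 0.2195]
tool_rot: [-3.142, 0.0, 1.608]
force: [-0.3, -0.5, -0.6]
grip_width: 0.0224
[0.64548146 0.04682461 0.21948351] [-0.34272458 -0.50623481 -0.64061787] [-0.04417112  0.02130827 -0.02450426] 0.022398896627145663
```

View pics/w5.png

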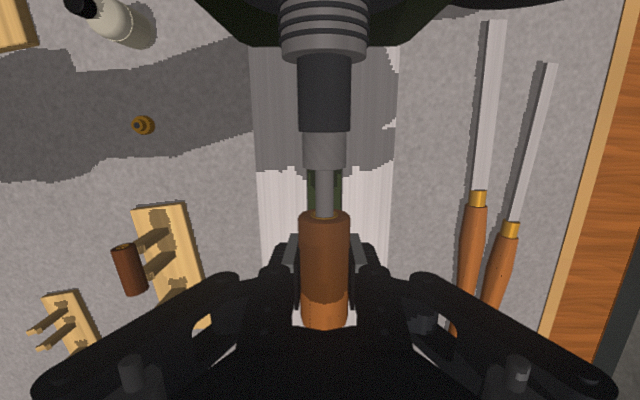

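The blank follows the hand: the gap to the bushing opens at (324,190) and the forces are at noise level. I now follow the bend.

```bash
python3 -m inch '[{"dx":-3,"dy":0,"dz":0,"rx":0,"ry":0.001,"rz":0.0031,"hand":0.5},{"dx":-3,"dy":0,"dz":0,"rx":0,"ry":0.001,"rz":0.0031,"hand":0.5},{"dx":-3,"dy":0,"dz":0,"rx":0,"ry":0.001,"rz":0.0031,"hand":0.5},{"dx":-3,"dy":0,"dz":0,"rx":0,"ry":0.001,"rz":0.0031,"hand":0.5},{"dx":-3,"dy":0,"dz":0,"rx":0,"ry":0.001,"rz":0.0031,"hand":0.5},{"dx":0,"dy":0,"dz":0,"rx":0,"ry":0,"rz":0,"hand":0.5}]' 40
python3 -c "
from h import *
o=bot.observe();print(o['position'],o['tool_rot'],o['force'],o['moment'],o['grip_width'])"
```

```text
clock: 9.55
position: [0.6459, 0.0319, 0.2194]
tool_rot: [-3.142, -0.005, 1.592]
force: [-0.6, -0.2, -0.0]
grip_width: 0.0219
[0.64594415 0.03188954 0.21944337] [-3.14152094 -0.0048788   1.59238357] [-0.60991311 -0.21200682 -0.0352056 ] [ 0.06181825 -0.02382506  0.0536065 ] 0.021911885947772082
```

```bash
python3 -m inch '[{"dx":-3,"dy":0,"dz":0,"rx":0,"ry":0.001,"rz":0.0031,"hand":0.5},{"dx":-3,"dy":0,"dz":0,"rx":0,"ry":0.001,"rz":0.0031,"hand":0.5},{"dx":-3,"dy":0,"dz":0,"rx":0,"ry":0.001,"rz":0.0031,"hand":0.5},{"dx":-3,"dy":0,"dz":0,"rx":0,"ry":0.001,"rz":0.0031,"hand":0.5},{"dx":-3,"dy":0,"dz":0,"rx":0,"ry":0.001,"rz":0.0031,"hand":0.5},{"dx":0,"dy":0,"dz":0,"rx":0,"ry":0,"rz":0,"hand":0.5}]' 40
python3 -c "
from h import *
o=bot.observe();print(o['position'],o['tool_rot'],o['force'],o['moment'],o['grip_width'])
snap('wrist','w6.png')"
```

```text
clock: 10.15
position: [0.6462, 0.0169, 0.2193]
tool_rot: [-3.141, -0.01, 1.577]
force: [0.0, -0.6, -0.2]
grip_width: 0.0219
[0.6461806  0.01685619 0.21933305] [-3.14139489 -0.00982005  1.57682669] [ 0.02316391 -0.61902601 -0.19422978] [-0.0033609   0.05338213  0.00550338] 0.021926470865966146
```

View pics/w6.png

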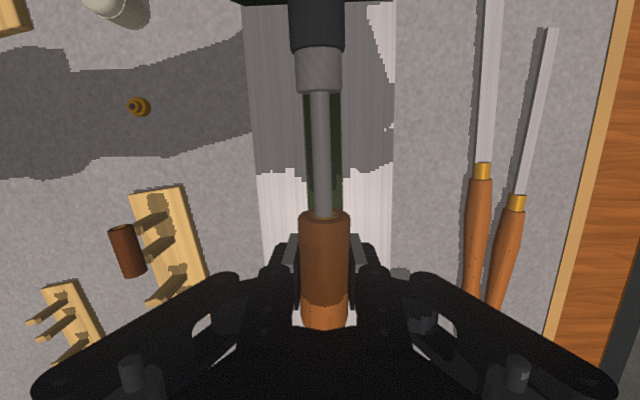

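The rod enters the bore centred at (323,215), with no contact force. Continuing.

```bash
python3 -m inch '[{"dx":-3,"dy":0,"dz":0,"rx":0,"ry":0.001,"rz":0.0031,"hand":0.5},{"dx":-3,"dy":0,"dz":0,"rx":0,"ry":0.001,"rz":0.0031,"hand":0.5},{"dx":-3,"dy":0,"dz":0,"rx":0,"ry":0.001,"rz":0.0031,"hand":0.5},{"dx":-3,"dy":0,"dz":0,"rx":0,"ry":0.001,"rz":0.0031,"hand":0.5},{"dx":0,"dy":0,"dz":0,"rx":0,"ry":0,"rz":0,"hand":0.5}]' 40
python3 -c "
from h import *
o=bot.observe();print(o['position'],o['tool_rot'],o['force'],o['moment'],o['grip_width'])"
python3 -m inch '[{"dx":-3,"dy":0,"dz":0,"rx":0,"ry":0.001,"rz":0.0031,"hand":0.5},{"dx":-3,"dy":0,"dz":0,"rx":0,"ry":0.001,"rz":0.0031,"hand":0.5},{"dx":-3,"dy":0,"dz":0,"rx":0,"ry":0.001,"rz":0.0031,"hand":0.5},{"dx":-3,"dy":0,"dz":0,"rx":0,"ry":0.001,"rz":0.0031,"hand":0.5},{"dx":0,"dy":0,"dz":0,"rx":0,"ry":0,"rz":0,"hand":0.5}]' 40
python3 -c "
from h import *
o=bot.observe();print(o['position'],o['tool_rot'],o['force'],o['moment'],o['grip_width'])
snap('wrist','w7.png')"
```

```text
clock: 10.7
position: [0.6462, 0.0048, 0.2192]
tool_rot: [-3.141, -0.014, 1.564]
force: [0.0, -0.0, -0.5]
grip_width: 0.0222
[0.64620535 0.00480989 0.21916021] [-3.14122096 -0.01379313  1.56441007] [ 0.01043463 -0.03269287 -0.47936312] [-0.04500741  0.01469109  0.09151075] 0.022178399357227208
clock: 11.2
position: [0.6461, -0.0071, 0.219]
tool_rot: [-3.141, -0.018, 1.552]
force: [0.2, 0.2, -0.7]
grip_width: 0.0225
[ 0.6460782  -0.00712736  0.21899094] [-3.14104473 -0.01784451  1.55205805] [ 0.23558425  0.18870682 -0.7475791 ] [-0.04705172  0.05268838  0.02037147] 0.022483756732366956
```

View pics/w7.png

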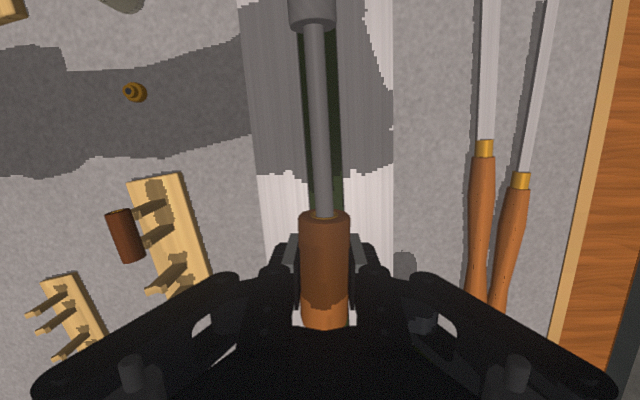

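```bash
python3 -m inch '[{"dx":-3,"dy":0,"dz":0,"rx":0,"ry":0,"rz":0.001,"hand":0.5},{"dx":-3,"dy":0,"dz":0,"rx":0,"ry":0,"rz":0,"hand":0.5},{"dx":-3,"dy":0,"dz":0,"rx":0,"ry":0,"rz":0,"hand":0.5},{"dx":-3,"dy":0,"dz":0,"rx":0,"ry":0,"rz":0,"hand":0.5},{"dx":-3,"dy":0,"dz":0,"rx":0,"ry":0,"rz":0,"hand":0.5},{"dx":0,"dy":0,"dz":0,"rx":0,"ry":0,"rz":0,"hand":0.5}]' 40
python3 -c "
from h import *
o=bot.observe();print(o['position'],o['tool_rot'],o['force'],o['moment'],o['grip_width'])"
python3 -m inch '[{"dx":-3,"dy":0,"dz":0,"rx":0,"ry":0,"rz":0,"hand":0.5},{"dx":-3,"dy":0,"dz":0,"rx":0,"ry":0,"rz":0,"hand":0.5},{"dx":-3,"dy":0,"dz":0,"rx":0,"ry":0,"rz":0,"hand":0.5},{"dx":-3,"dy":0,"dz":0,"rx":0,"ry":0,"rz":0,"hand":0.5},{"dx":0,"dy":0,"dz":0,"rx":0,"ry":0,"rz":0,"hand":0.5}]' 40
python3 -c "
from h import *
o=bot.observe();print(o['position'],o['tool_rot'],o['force'],o['moment'],o['grip_width'])
snap('wrist','w8.png')"
```

```text
clock: 11.85
position: [0.6458, -0.0221, 0.2187]
tool_rot: [-3.141, -0.018, 1.551]
force: [0.3, 0.3, -0.9]
grip_width: 0.0222
[ 0.64577026 -0.02211132  0.21873693] [-3.14101789 -0.01777665  1.55124307] [ 0.28838369  0.29284358 -0.87885623] [-0.00021244  0.02954919 -0.02332157] 0.022156080767937403
clock: 12.35
position: [0.6455, -0.0341, 0.2185]
tool_rot: [-3.141, -0.018, 1.551]
force: [0.6, 0.1, 0.1]
grip_width: 0.022
[ 0.64554533 -0.03407295  0.21849026] [-3.14100018 -0.01781819  1.5513101 ] [0.60099224 0.09560204 0.06912718] [ 0.02699475 -0.01365657  0.04004895] 0.0219760661686487
```

View pics/w8.png

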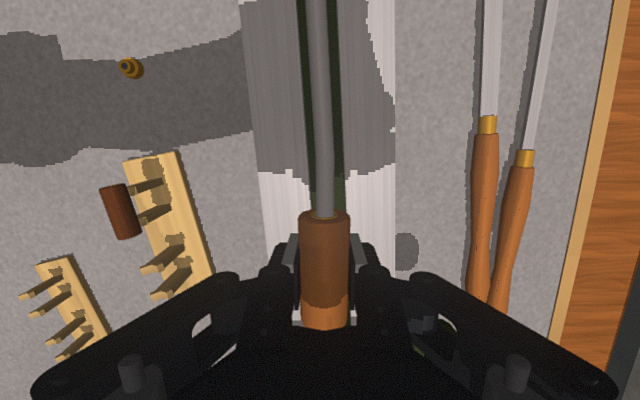

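```bash
python3 -m inch '[{"dx":-3,"dy":0,"dz":0,"rx":0,"ry":0,"rz":0,"hand":0.5},{"dx":-3,"dy":0,"dz":0,"rx":0,"ry":0,"rz":0,"hand":0.5},{"dx":-3,"dy":0,"dz":0,"rx":0,"ry":0,"rz":0,"hand":0.5},{"dx":-3,"dy":0,"dz":0,"rx":0,"ry":0,"rz":0,"hand":0.5},{"dx":-3,"dy":0,"dz":0,"rx":0,"ry":0,"rz":0,"hand":0.5},{"dx":0,"dy":0,"dz":0,"rx":0,"ry":0,"rz":0,"hand":0.5}]' 40
python3 -c "
from h import *
o=bot.observe();print(o['position'],o['tool_rot'],o['force'],o['moment'],o['grip_width'])"
python3 -m inch '[{"dx":-3,"dy":0,"dz":0,"rx":0,"ry":0,"rz":0,"hand":0.5},{"dx":-3,"dy":0,"dz":0,"rx":0,"ry":0,"rz":0,"hand":0.5},{"dx":-3,"dy":0,"dz":0,"rx":0,"ry":0,"rz":0,"hand":0.5},{"dx":-3,"dy":0,"dz":0,"rx":0,"ry":0,"rz":0,"hand":0.5},{"dx":0,"dy":0,"dz":0,"rx":0,"ry":0,"rz":0,"hand":0.5}]' 40
python3 -c "
from h import *
o=bot.observe();print(o['position'],o['tool_rot'],o['force'],o['moment'],o['grip_width'])
snap('wrist','w9.png')"
```

```text
clock: 13.0
position: [0.6453, -0.0491, 0.2183]
tool_rot: [-3.141, -0.018, 1.551]
force: [0.1, -1.3, 0.3]
grip_width: 0.0221
[ 0.64526547 -0.04906217  0.2182648 ] [-3.1410802  -0.01777681  1.5513397 ] [ 0.06253906 -1.28697131  0.31752631] [-0.00155344  0.02084703 -0.02472   ] 0.022065790065193148
clock: 13.5
position: [0.645, -0.0611, 0.218]
tool_rot: [-3.141, -0.018, 1.551]
force: [0.6, -0.0, -0.9]
grip_width: 0.0222
[ 0.64503012 -0.06105549  0.218005  ] [-3.14099296 -0.01779401  1.5513506 ] [ 0.60061807 -0.00410696 -0.93840713] [-0.03120502  0.03184693  0.02980548] 0.02219854146926094
```

View pics/w9.png

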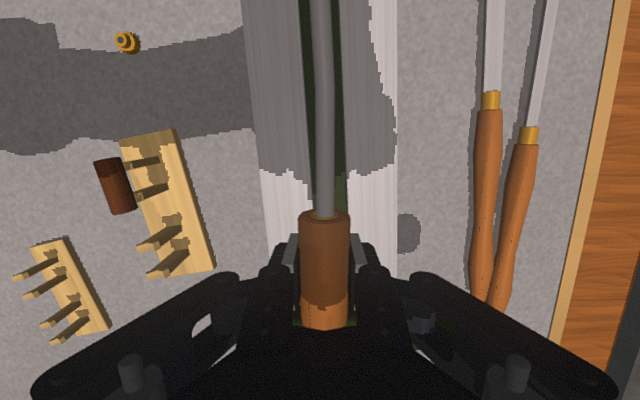

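```bash
python3 -m inch '[{"dx":-3,"dy":0,"dz":0,"rx":0,"ry":0,"rz":0,"hand":0.5},{"dx":-3,"dy":0,"dz":0,"rx":0,"ry":0,"rz":0,"hand":0.5},{"dx":-3,"dy":0,"dz":0,"rx":0,"ry":0,"rz":0,"hand":0.5},{"dx":-3,"dy":0,"dz":0,"rx":0,"ry":0,"rz":0,"hand":0.5},{"dx":-3,"dy":0,"dz":0,"rx":0,"ry":0,"rz":0,"hand":0.5},{"dx":-3,"dy":0,"dz":0,"rx":0,"ry":0,"rz":0,"hand":0.5},{"dx":0,"dy":0,"dz":0,"rx":0,"ry":0,"rz":0,"hand":0.5}]' 40
python3 -m inch '[{"dx":-3,"dy":0,"dz":0,"rx":0,"ry":0,"rz":0,"hand":0.5},{"dx":-3,"dy":0,"dz":0,"rx":0,"ry":0,"rz":0,"hand":0.5},{"dx":-3,"dy":0,"dz":0,"rx":0,"ry":0,"rz":0,"hand":0.5},{"dx":-3,"dy":0,"dz":0,"rx":0,"ry":0,"rz":0,"hand":0.5},{"dx":-4,"dy":0,"dz":0,"rx":0,"ry":0,"rz":0,"hand":0.5},{"dx":-4,"dy":0,"dz":0,"rx":0,"ry":0,"rz":0,"hand":0.5},{"dx":-4,"dy":0,"dz":0,"rx":0,"ry":0,"rz":0,"hand":0.5},{"dx":0,"dy":0,"dz":0,"rx":0,"ry":0,"rz":0,"hand":0.5}]' 40
python3 -c "
from h import *
o=bot.observe();print(o['position'],o['tool_rot'],o['force'],o['moment'],o['grip_width'])
snap('wrist','w10.png');snap('scene','s3.png')"
```

```text
clock: 14.25
position: [0.6447, -0.079, 0.2177]
tool_rot: [-3.141, -0.018, 1.551]
force: [0.3, 0.1, -0.8]
grip_width: 0.0222
clock: 15.05
position: [0.6442, -0.1032, 0.2172]
tool_rot: [-3.141, -0.018, 1.551]
force: [0.2, 0.2, -0.8]
grip_width: 0.0221
[ 0.64418087 -0.10324317  0.217227  ] [-3.14093883 -0.01776419  1.55110109] [ 0.18034296  0.1703966  -0.83143086] [ 0.04551545  0.00961917 -0.05595027] 0.022113866668883476
```

View pics/w10.png

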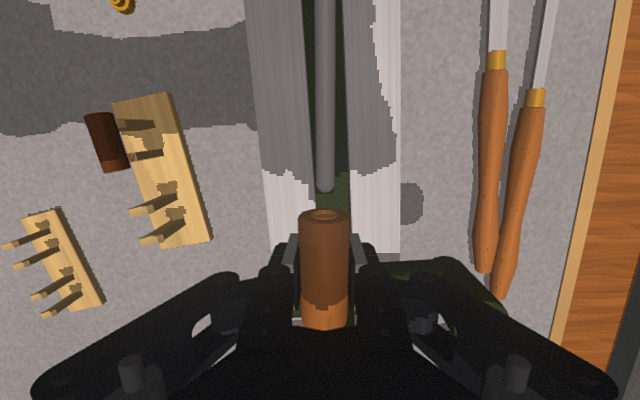

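View pics/s3.png

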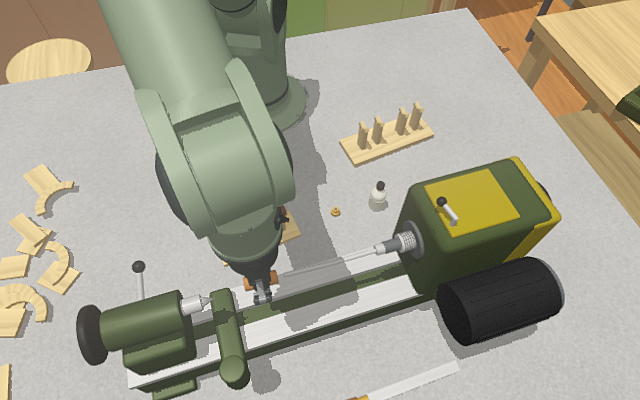

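```bash
python3 -m inch '[{"dx":-4,"dy":0,"dz":0,"rx":0,"ry":0,"rz":0,"hand":0.5},{"dx":0,"dy":0,"dz":-5,"rx":0,"ry":-0.006,"rz":0,"hand":0.5},{"dx":0,"dy":0,"dz":-15,"rx":0,"ry":-0.006,"rz":0,"hand":0.5},{"dx":0,"dy":0,"dz":-20,"rx":0,"ry":-0.006,"rz":0,"hand":0.5},{"dx":0,"dy":0,"dz":-20,"rx":0,"ry":0,"rz":-0.03,"hand":0.5},{"dx":0,"dy":-20,"dz":-20,"rx":0,"ry":0,"rz":-0.03,"hand":0.5},{"dx":-10,"dy":-25,"dz":0,"rx":0,"ry":0,"rz":-0.03,"hand":0.5},{"dx":-10,"dy":-25,"dz":0,"rx":0,"ry":0,"rz":-0.03,"hand":0.5},{"dx":-10,"dy":-25,"dz":0,"rx":0,"ry":0,"rz":-0.03,"hand":0.5},{"dx":-10,"dy":-25,"dz":0,"rx":0,"ry":0,"rz":-0.032,"hand":0.5}]' 40
python3 -m inch '[{"dx":-15,"dy":-25,"dz":0,"rx":0,"ry":0,"rz":0,"hand":0.5},{"dx":-15,"dy":-20,"dz":0,"rx":0,"ry":0,"rz":0,"hand":0.5},{"dx":-10,"dy":-10,"dz":0,"rx":0,"ry":0,"rz":0,"hand":0.5},{"dx":0,"dy":0,"dz":0,"rx":0,"ry":0,"rz":0,"hand":0.5},{"dx":0,"dy":0,"dz":0,"rx":0,"ry":0,"rz":0,"hand":0.5}]' 40
python3 -c "
from h import *
o=bot.observe();print(o['position'],o['tool_rot'],o['force'],o['moment'],o['grip_width'])
c,f,im,d=snap('wrist','w11.png');np.savez('w11.npz',d=d,im=im,o=c['origin'],r=c['orientation'])
for t in ['cradle','stand','spare']:
  for r in bot.tip_of('wrist',t)[:3]:
    i,j=np.int32(np.clip(r['centre'],0,[399,639])); print(t,r,pt(c,f,*r['centre'],d[i,j]))
"
```

```text
clock: 16.15
position: [0.5273, -0.1555, 0.2986]
tool_rot: [3.141, 0.001, 1.736]
force: [0.2, -0.6, -0.8]
grip_width: 0.0226
clock: 16.65
position: [0.481, -0.2033, 0.2979]
tool_rot: [3.141, 0.0, 1.734]
force: [0.1, 0.6, -0.5]
grip_width: 0.0224
[ 0.48104989 -0.20332393  0.29787019] [3.14119651e+00 6.57562940e-05 1.73427081e+00] [ 0.06185203  0.58522604 -0.54850728] [ 0.06412957 -0.10154415  0.03996286] 0.02241479625670402
cradle {'centre': [117.8, 309.6], 'score': 0.73} [ 0.44889477 -0.1360401   0.01289641]
cradle {'centre': [183.1, 173.3], 'score': 0.58} [ 0.24914633 -0.26885818 -0.0010197 ]
stand {'centre': [152.6, 191.9], 'score': 0.92} [ 0.28161957 -0.21374594  0.01027582]
stand {'centre': [86.2, 307.1], 'score': 0.87} [ 0.439018   -0.0942208   0.01271213]
spare {'centre': [37.9, 304.8], 'score': 0.76} [ 0.43528134 -0.05385115  0.0958298 ]
```

View pics/w11.png

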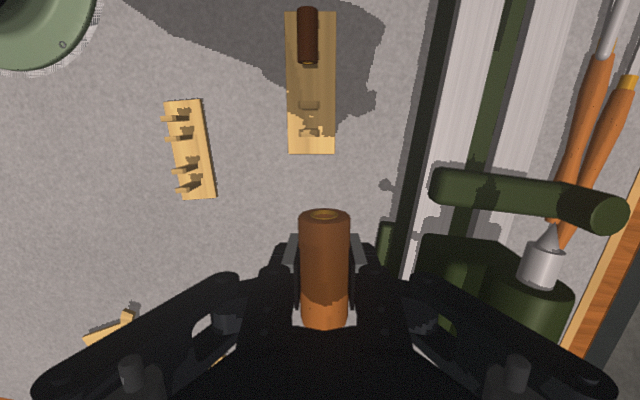

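```bash
cat > st.py <<'E'
from h import *
import sys
z=np.load(sys.argv[1]); c,f=K('wrist'); c=dict(c); c['origin']=z['o'];c['orientation']=z['r']; d=z['d'];im=z['im'];P=cloud(c,f,d)
near=(abs(P[...,0]-.447)<.08)&(abs(P[...,1]+.092)<.12)
m=near&(P[...,2]>.062)&(P[...,2]<.11)
k,lab,st,ce=cv2.connectedComponentsWithStats(m.astype(np.uint8))
for i in range(1,k):
    if st[i,4]>8: q=P[lab==i]; print('blob',st[i],q.mean(0).round(4),q.min(0).round(4),q.max(0).round(4))
hsv=cv2.cvtColor(im,cv2.COLOR_RGB2HSV)
m=near&(abs(P[...,2]-.014)<.006)&(hsv[...,1]>60)
k,lab,st,ce=cv2.connectedComponentsWithStats(m.astype(np.uint8)); b=1+np.argmax(st[1:,4])
m=(lab==b); Q=P[m][:,:2].astype(np.float32); r=cv2.minAreaRect(Q); print('board',r,P[m][:,2].mean())
for zz in (.085,.075):
    for rc in [(117.8,309.6)]:
        v=Rm(c['orientation'])@ray(c,f,*rc); t=(zz-c['origin'][2])/v[2]; print('cradle@z',zz,(np.array(c['origin'])+t*v).round(4))
E
python3 st.py w11.npz; cp pics/w11.png pics/x.png; python3 -c "
import cv2
a=cv2.imread('pics/w11.png');cv2.imwrite('pics/c11.png',cv2.resize(a[0:165,260:370],None,fx=5,fy=3.6*1))"
```

```text
blob [ 297    6   22   59 1207] [ 0.4372 -0.0498  0.0926] [ 0.4219 -0.0776  0.068 ] [ 0.4516 -0.0213  0.0978]
blob [298 100  21   9 169] [ 0.4476 -0.1209  0.0727] [ 0.435  -0.1269  0.0688] [ 0.4603 -0.1144  0.0766]
blob [298 129  22   8 175] [ 0.4532 -0.154   0.0728] [ 0.4394 -0.1606  0.068 ] [ 0.4668 -0.1478  0.0769]
board ((0.4433330297470093, -0.09344568848609924), (0.06945879757404327, 0.18723523616790771), 9.135993003845215) 0.012920491956210086
cradle@z 0.085 [ 0.4525 -0.1362  0.085 ]
cradle@z 0.075 [ 0.452  -0.1362  0.075 ]
```

View pics/c11.png

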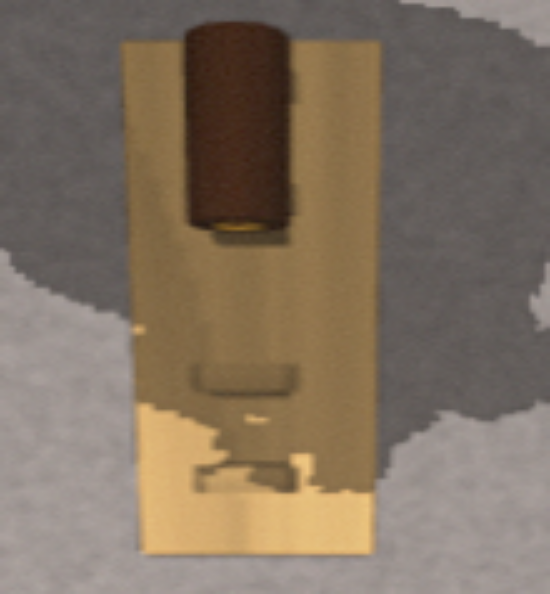

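```bash
python3 -m inch '[{"dx":2,"dy":-15,"dz":20,"rx":0,"ry":0,"rz":0,"hand":0.5},{"dx":2,"dy":-15,"dz":25,"rx":0,"ry":0,"rz":0,"hand":0.5},{"dx":0,"dy":0,"dz":25,"rx":0,"ry":0,"rz":0,"hand":0.5},{"dx":0,"dy":0,"dz":20,"rx":0,"ry":0,"rz":0,"hand":0.5},{"dx":0,"dy":0,"dz":0,"rx":0,"ry":0,"rz":0,"hand":0.5},{"dx":0,"dy":0,"dz":0,"rx":0,"ry":0,"rz":0,"hand":0.5}]' 40
python3 -c "
from h import *
o=bot.observe();print(o['position'],o['tool_rot'],o['force'],o['moment'],o['grip_width'])
c,f,im,d=snap('wrist','w12.png');np.savez('w12.npz',d=d,im=im,o=c['origin'],r=c['orientation'])
for t in ['cradle','stand','spare','blank_center']:
  for r in bot.tip_of('wrist',t)[:2]:
    i,j=np.int32(np.clip(r['centre'],0,[399,639])); print(t,r,pt(c,f,*r['centre'],d[i,j]))
"; python3 st.py w12.npz
```

```text
clock: 17.45
position: [0.4505, -0.2044, 0.2078]
tool_rot: [-3.141, -0.001, 1.735]
force: [0.7, 0.4, -0.2]
grip_width: 0.0221
[ 0.45048479 -0.20435177  0.20778154] [-3.14108661e+00 -5.53429472e-04  1.73482428e+00] [ 0.66447923  0.3546396  -0.23527878] [-0.0178674   0.0159008   0.03406564] 0.022084526062991758
cradle {'centre': [204.0, 162.0], 'score': 0.98} [ 0.24981109 -0.27303994 -0.00055213]
cradle {'centre': [125.6, 335.3], 'score': 0.64} [ 0.45289257 -0.14101471  0.01314007]
stand {'centre': [80.5, 333.7], 'score': 0.87} [ 0.44286562 -0.09369301  0.01287938]
stand {'centre': [166.1, 187.9], 'score': 0.73} [ 0.28641057 -0.21568356  0.01049207]
spare {'centre': [10.1, 337.9], 'score': 0.96} [ 0.43650253 -0.05291918  0.09653135]
spare {'centre': [269.4, 324.5], 'score': 0.74} [ 0.44972156 -0.1982969   0.24032262]
blank_center {'centre': [268.4, 326.5], 'score': 0.82} [ 0.45062293 -0.19846917  0.23889198]
blob [ 322    0   32   50 1433] [ 0.4379 -0.0616  0.0922] [ 0.4213 -0.0775  0.0694] [ 0.4528 -0.0345  0.0983]
blob [322  98  29  11 309] [ 0.4478 -0.1206  0.073 ] [ 0.4344 -0.1269  0.0681] [ 0.4615 -0.1141  0.0779]
blob [322 136  28  10 278] [ 0.4531 -0.1541  0.0729] [ 0.4398 -0.1606  0.0693] [ 0.4669 -0.1479  0.0771]
board ((0.44473859667778015, -0.10056566447019577), (0.07006903737783432, 0.173694908618927), 9.024869918823242) 0.012903301756668326
cradle@z 0.085 [ 0.4263 -0.1375  0.085 ]
cradle@z 0.075 [ 0.4258 -0.1375  0.075 ]
```

View pics/w12.png

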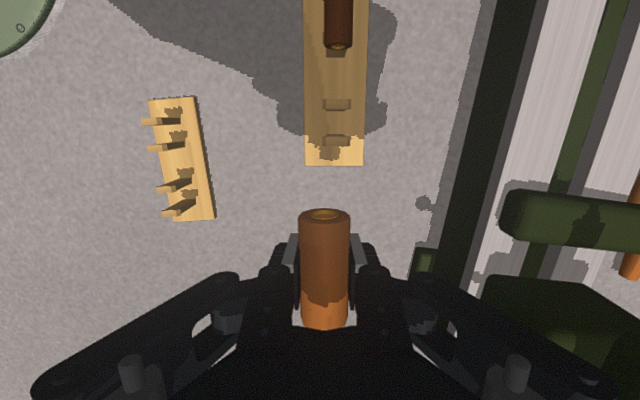

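```bash
python3 -m inch '[{"dx":22,"dy":3.5,"dz":10,"rx":0,"ry":0,"rz":0.005,"hand":0.5},{"dx":22,"dy":3.5,"dz":10,"rx":0,"ry":0,"rz":0,"hand":0.5},{"dx":22,"dy":3.5,"dz":10,"rx":0,"ry":0,"rz":0,"hand":0.5},{"dx":0,"dy":0,"dz":20,"rx":0,"ry":0,"rz":0,"hand":0.5},{"dx":0,"dy":0,"dz":20,"rx":0,"ry":0,"rz":0,"hand":0.5},{"dx":0,"dy":0,"dz":20,"rx":0,"ry":0,"rz":0,"hand":0.5},{"dx":0,"dy":0,"dz":20,"rx":0,"ry":0,"rz":0,"hand":0.5},{"dx":0,"dy":0,"dz":5,"rx":0,"ry":0,"rz":0,"hand":0.5},{"dx":0,"dy":0,"dz":0,"rx":0,"ry":0,"rz":0,"hand":0.5},{"dx":0,"dy":0,"dz":0,"rx":0,"ry":0,"rz":0,"hand":0.5}]' 40
python3 -c "
from h import *
o=bot.observe();print(o['position'],o['tool_rot'],o['force'],o['moment'],o['grip_width'])
c,f,im,d=snap('wrist','w13.png');np.savez('w13.npz',d=d,im=im,o=c['origin'],r=c['orientation'])
c,f,im,d=snap('scene','s4.png');snap('top','t4.png')
cv2.imwrite('pics/s4c.png',cv2.resize(im[180:290,180:340],None,fx=5,fy=5)[:,:,::-1])
"
```

```text
clock: 18.7
position: [0.4503, -0.138, 0.0932]
tool_rot: [3.141, 0.0, 1.729]
force: [0.0, -0.4, -0.1]
grip_width: 0.0223
[ 0.45031649 -0.13803996  0.09320437] [3.14115639e+00 3.53988511e-04 1.72892016e+00] [ 0.02451855 -0.40784488 -0.11313586] [-0.0111445  -0.00594399 -0.01606405] 0.02230930124711476
```

View pics/w13.png

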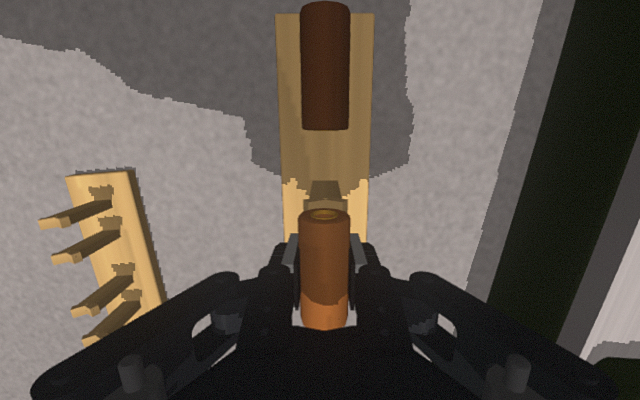

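View pics/s4c.png

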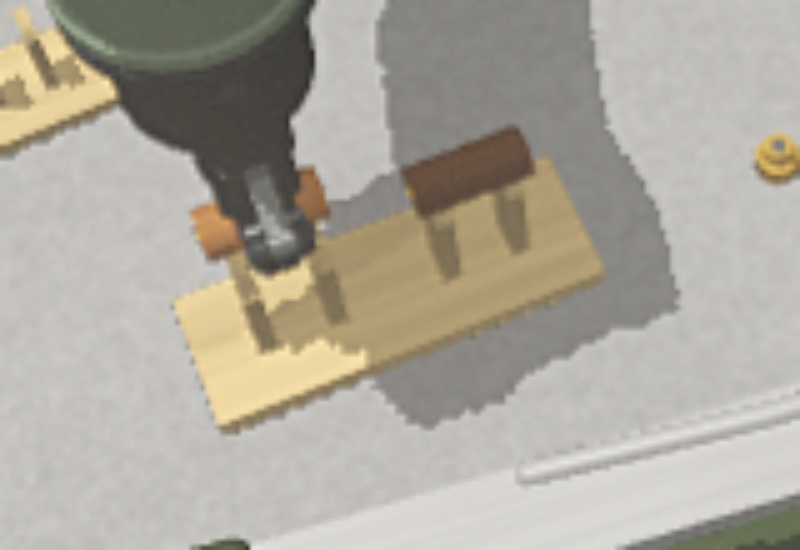

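The held blank (columns 299–349) is lined up with the spare (300–350) and the post (303–347). I lower it.

```bash
python3 -m inch '[{"dx":0.5,"dy":0,"dz":8,"rx":0,"ry":0,"rz":0,"hand":0.5},{"dx":0,"dy":0,"dz":8,"rx":0,"ry":0,"rz":0,"hand":0.5},{"dx":0,"dy":0,"dz":5,"rx":0,"ry":0,"rz":0,"hand":0.5},{"dx":0,"dy":0,"dz":3,"rx":0,"ry":0,"rz":0,"hand":0.5},{"dx":0,"dy":0,"dz":0,"rx":0,"ry":0,"rz":0,"hand":0.5},{"dx":0,"dy":0,"dz":0,"rx":0,"ry":0,"rz":0,"hand":0.5}]' 30
python3 -m inch '[{"dx":0,"dy":0,"dz":1,"rx":0,"ry":0,"rz":0,"hand":0.5},{"dx":0,"dy":0,"dz":0.5,"rx":0,"ry":0,"rz":0,"hand":0.5},{"dx":0,"dy":0,"dz":0,"rx":0,"ry":0,"rz":0,"hand":0.5}]' 30
python3 -m inch '[{"dx":0,"dy":0,"dz":1,"rx":0,"ry":0,"rz":0,"hand":0.5},{"dx":0,"dy":0,"dz":0,"rx":0,"ry":0,"rz":0,"hand":0.5}]' 30
```

```text
clock: 19.45
position: [0.4498, -0.1374, 0.0683]
tool_rot: [-3.141, -0.0, 1.729]
force: [0.3, 0.1, -0.5]
grip_width: 0.0223
clock: 19.75
position: [0.4497, -0.1375, 0.0669]
tool_rot: [-3.141, -0.0, 1.729]
force: [0.3, -0.2, 0.2]
grip_width: 0.0225
clock: 19.95
position: [0.4498, -0.1375, 0.0658]
tool_rot: [-3.141, -0.0, 1.729]
force: [-0.4, -0.4, 0.1]
grip_width: 0.0226
```

```bash
python3 -m inch '[{"dx":0,"dy":0,"dz":0.7,"rx":0,"ry":0,"rz":0,"hand":0.5},{"dx":0,"dy":0,"dz":0,"rx":0,"ry":0,"rz":0,"hand":0.5},{"dx":0,"dy":0,"dz":0,"rx":0,"ry":0,"rz":0,"hand":0.5}]' 30
python3 -m inch '[{"dx":0,"dy":0,"dz":0.7,"rx":0,"ry":0,"rz":0,"hand":0.5},{"dx":0,"dy":0,"dz":0,"rx":0,"ry":0,"rz":0,"hand":0.5},{"dx":0,"dy":0,"dz":0,"rx":0,"ry":0,"rz":0,"hand":0.5}]' 30
```

```text
clock: 20.25
position: [0.4501, -0.1375, 0.0653]
tool_rot: [3.141, 0.0, 1.729]
force: [2.2, 0.6, 5.1]
grip_width: 0.0225
clock: 20.55
position: [0.4505, -0.1374, 0.0649]
tool_rot: [3.141, 0.0, 1.729]
force: [1.0, 1.3, 10.6]
grip_width: 0.0223
```

```bash
python3 -m inch '[{"dx":0,"dy":0,"dz":-0.7,"rx":0,"ry":0,"rz":0,"hand":0.5},{"dx":0,"dy":0,"dz":0,"rx":0,"ry":0,"rz":0,"hand":0.45},{"dx":0,"dy":0,"dz":0,"rx":0,"ry":0,"rz":0,"hand":0.4},{"dx":0,"dy":0,"dz":0,"rx":0,"ry":0,"rz":0,"hand":0.36},{"dx":0,"dy":0,"dz":0,"rx":0,"ry":0,"rz":0,"hand":0.32},{"dx":0,"dy":0,"dz":0,"rx":0,"ry":0,"rz":0,"hand":0.28},{"dx":0,"dy":0,"dz":0,"rx":0,"ry":0,"rz":0,"hand":0.28}]' 20
python3 -c "
from h import *
o=bot.observe();print(o['position'],o['force'],o['grip_width'])
c,f,im,d=snap('wrist','w14.png');c,f,im,d=snap('scene')
cv2.imwrite('pics/s5c.png',cv2.resize(im[180:290,180:340],None,fx=5,fy=5)[:,:,::-1])"
```

```text
clock: 21.25
position: [0.4497, -0.1375, 0.0651]
tool_rot: [-3.141, -0.0, 1.729]
force: [-0.2, 0.2, 0.3]
grip_width: 0.0309
[ 0.44967401 -0.13746294  0.06509943] [-0.19836798  0.23328046  0.34886464] 0.030901322496973686
```

View pics/w14.png

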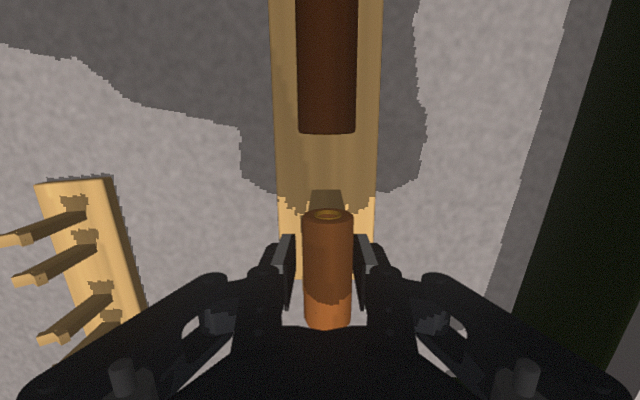

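View pics/s5c.png

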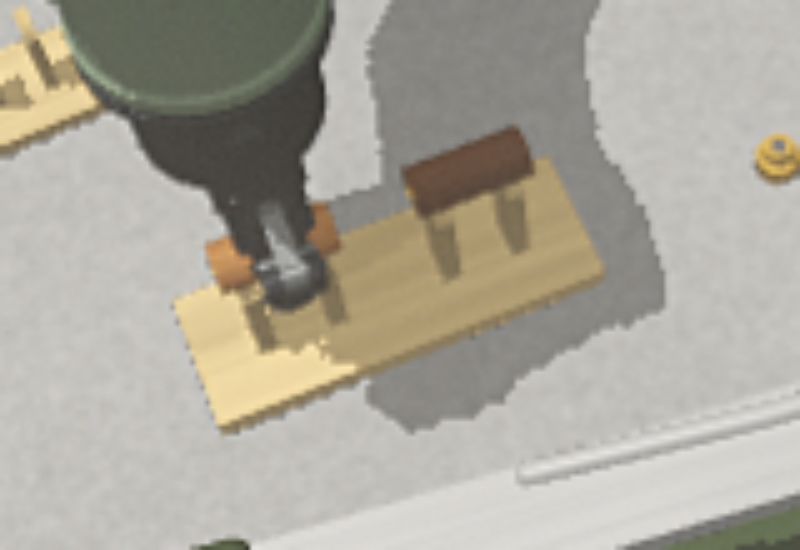

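The blank is released and settled in the V (columns 303–352), about 1 mm off the hand's centre. I recentre, open wider and lift straight up.

```bash
python3 -m inch '[{"dx":0,"dy":1,"dz":0,"rx":0,"ry":0,"rz":0,"hand":0.2},{"dx":0,"dy":0,"dz":0,"rx":0,"ry":0,"rz":0,"hand":0.0},{"dx":0,"dy":0,"dz":0,"rx":0,"ry":0,"rz":0,"hand":-0.2},{"dx":0,"dy":0,"dz":0,"rx":0,"ry":0,"rz":0,"hand":-0.2},{"dx":0,"dy":0,"dz":-10,"rx":0,"ry":0,"rz":0,"hand":-0.2},{"dx":0,"dy":0,"dz":-20,"rx":0,"ry":0,"rz":0,"hand":-0.2},{"dx":0,"dy":0,"dz":-30,"rx":0,"ry":0,"rz":0,"hand":-0.2},{"dx":0,"dy":0,"dz":-30,"rx":0,"ry":0,"rz":0,"hand":-0.2},{"dx":0,"dy":0,"dz":-30,"rx":0,"ry":0,"rz":0,"hand":-0.2},{"dx":0,"dy":0,"dz":-20,"rx":0,"ry":0,"rz":0,"hand":-0.2}]'
python3 -m inch '[{"dx":-25,"dy":0,"dz":-10,"rx":0,"ry":0,"rz":0,"hand":-0.2},{"dx":-25,"dy":0,"dz":0,"rx":0,"ry":0,"rz":0,"hand":-0.2},{"dx":-20,"dy":0,"dz":0,"rx":0,"ry":0,"rz":0,"hand":-0.2},{"dx":0,"dy":0,"dz":0,"rx":0,"ry":0,"rz":0,"hand":-0.2},{"dx":0,"dy":0,"dz":0,"rx":0,"ry":0,"rz":0,"hand":-0.2}]'
python3 -c "
from h import *
o=bot.observe();print(o['position'],o['force'],o['grip_width'])
c,f,im,d=snap('wrist','w15.png');np.savez('w15.npz',d=d,im=im,o=c['origin'],r=c['orientation'])
snap('scene','s6.png')"; python3 st.py w15.npz
python3 - <<'E'
from h import *
z=np.load('w15.npz');c,f=K('wrist');P=cloud(c,f,z['d'])
for nm,cx,cy in(('blank',.4505,-.1374),('spare',.438,-.05)):
    m=(P[...,2]>.088)&(P[...,2]<.11)&(np.hypot(P[...,0]-cx,P[...,1]-cy)<.04)
    q=P[m]; print(nm,len(q),cv2.minAreaRect(q[:,:2].astype(np.float32)),np.quantile(q[:,2],.95))
E
```

```text
clock: 22.35
position: [0.4511, -0.1372, 0.2078]
tool_rot: [3.14, 0.001, 1.729]
force: [-0.0, -0.8, -0.0]
grip_width: 0.0513
clock: 22.85
position: [0.4616, -0.2062, 0.2155]
tool_rot: [-3.141, -0.0, 1.729]
force: [0.3, 0.7, -0.1]
grip_width: 0.0513
[ 0.461621   -0.20616318  0.21551403] [ 0.26111577  0.68710384 -0.11980014] 0.05130738407334281
blob [ 310    0   29   47 1271] [ 0.4386 -0.0619  0.0923] [ 0.4239 -0.0775  0.0693] [ 0.4525 -0.0419  0.099 ]
blob [ 310   87   28   64 1654] [ 0.4507 -0.1378  0.093 ] [ 0.4341 -0.1665  0.0688] [ 0.4664 -0.1103  0.0979]
board ((0.4447100758552551, -0.10108963400125504), (0.06987128406763077, 0.17233702540397644), 9.021485328674316) 0.012922010973149786
cradle@z 0.085 [ 0.4375 -0.1391  0.085 ]
cradle@z 0.075 [ 0.437  -0.1391  0.075 ]
blank 1523 ((0.4506562650203705, -0.13794369995594025), (0.0220305435359478, 0.05444950982928276), 9.645280838012695) 0.09647993886516792
spare 1089 ((0.43833255767822266, -0.059629298746585846), (0.022088224068284035, 0.03256908059120178), 8.84703254699707) 0.09661028878636699
```

View pics/w15.png

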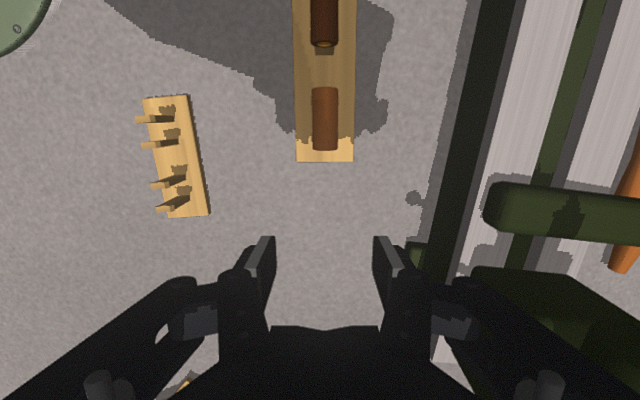

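View pics/s6.png

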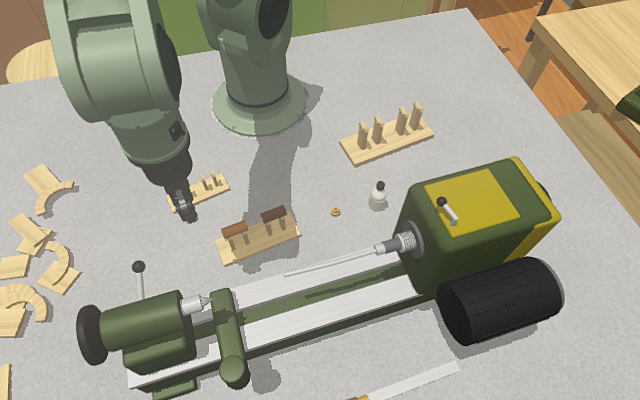

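The blank lies in the empty cradle at wrist (325,118), in line with the spare and at the same height (top 96.5 mm against 96.6 mm). Its centre is within 1 mm of the measured cradle, with a tilt of about 0.01 rad. The other items look unmoved, so I hand in.

```bash
python3 -c "
from workcell import bot
print(bot.job_done())"
```

```text
the job is handed in; nothing more can be done
None
```

The blank is off the mandrel and lying in the empty cradle of the middle-sized stand. I handed the job in at about 23 s of the 69 s allowed, and it reports no verdict.

- **Bend:** two wrist views showed the rod leaning mostly toward the robot and slightly down. The ray fit put the lean at about 0.065 rad and the depth data at about 0.060 rad; I used the stated 0.06 rad.
- **Sliding off:** I gripped the blank lightly, lifted it until contact with the rod went away, and turned the hand to follow the bend while drawing it off. Wrist readings during the slide stayed at or below about 1.3 N, mostly noise. I read them only at the end of each short move, so a brief peak between readings could have been missed.
- **Placing:** I lowered the blank into the cradle by feel, still held. The push down peaked at about 10.6 N. I backed off 0.7 mm, released it, and it settled about 1 mm sideways into the notch.

**Last checks:**
- The blank's centre was within 1 mm of the cradle as measured by the wrist camera.
- Its bore was about 0.01 rad off the cradle's line.
- Its top was level with the spare's (96.5 mm against 96.6 mm).
- The hand was clear of everything, and in the last scene picture the spare, nut and bottle look unmoved. The bushing was found only in the first top-view picture, so I did not check it again; the arm never went near it.

**One disagreement:** the fixed cameras placed the cradle about 2 mm further in x than the wrist camera did. That is within the stated calibration error. I used the wrist value, and the blank's settling into the notch fits it.

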